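# Rack the throttle-slide tops in cylinder order

### The job

Rack the three coloured carburettor tops in order: first red in the pocket with one dot (lowest step), then yellow in the two-dot pocket, then blue in the three-dot pocket (highest step); each cap overlaps the one before, so seat and let go of each before starting the next. Lower every top upright and all the way home, its cap flat on its step, before letting go; do not drop it in. Leave the black spare top and the other things on the bench where they are.

Things in the scene. Friction and masses are not known exactly. Their poses are not given: they have to be found in the camera images.
- red_center (a point): Carburettor top, red cap, loose, upright. From the bottom: steel slide 21 mm diameter, 26 long, chamfered foot; red cap disc 60 diameter, 6 thick; a black knob 18 diameter, 30 high, with a red dot on its end; 62 mm high, 60 g. Point: on the axis 31 mm above the foot (cap's underside 5 mm below it, cap's top 1 mm above); z up the axis. Grip the knob from above, fingertips just over the cap, firmly: it can swing askew in a light grip.
- yellow_center (a point): Carburettor top, yellow cap, loose, upright. From the bottom: steel slide 21 mm diameter, 26 long, chamfered foot; yellow cap disc 60 diameter, 6 thick; a black knob 18 diameter, 30 high, with a yellow dot on its end; 62 mm high, 60 g. Point: on the axis 31 mm above the foot (cap's underside 5 mm below it, cap's top 1 mm above); z up the axis. Grip the knob from above, fingertips just over the cap, firmly: it can swing askew in a light grip.
- blue_center (a point): Carburettor top, blue cap, loose, upright. From the bottom: steel slide 21 mm diameter, 26 long, chamfered foot; blue cap disc 60 diameter, 6 thick; a black knob 18 diameter, 30 high, with a blue dot on its end; 62 mm high, 60 g. Point: on the axis 31 mm above the foot (cap's underside 5 mm below it, cap's top 1 mm above); z up the axis. Grip the knob from above, fingertips just over the cap, firmly: it can swing askew in a light grip.
- pocket1 (a point): Mouth centre of the pocket marked by one black dot (pocket one, the lowest step), its step's flat top 40 mm above the bench. Round, 26 mm diameter, at least 30 mm deep (deeper than a slide): a seated top's cap lies flat on the step, its centre point 5 mm above this one. x: across the rack, to the edge with the dots; y: along the row, from three to one.
- pocket2 (a point): Mouth centre of the pocket marked by two black dots (pocket two, the middle step), its step's flat top 52 mm above the bench. Round, 26 mm diameter, at least 30 mm deep (deeper than a slide): a seated top's cap lies flat on the step, its centre point 5 mm above this one. x: across the rack, to the edge with the dots; y: along the row, from three to one.
- pocket3 (a point): Mouth centre of the pocket marked by three black dots (pocket three, the highest step), its step's flat top 64 mm above the bench. Round, 26 mm diameter, at least 30 mm deep (deeper than a slide): a seated top's cap lies flat on the step, its centre point 5 mm above this one. x: across the rack, to the edge with the dots; y: along the row, from three to one.
- rack: Fixed stepped rack: steps 40, 52, 64 mm high, each 104 (x) by 36 mm (y), 15 mm gaps between, pockets 51 mm apart along y. Origin under the middle pocket at bench height, z up. A seated cap reaches 9 mm over the next lower cap, 6 mm above it, so it blocks that pocket. With the gripper closing along x (across the row) the fingers clear neighbouring knobs and steps.
- spare_center (a point): A fourth, worn-out top of the same shape and size with a black cap and a dark steel knob; not wanted, stays where it stands. Same centre point.
- clamp: Bystander: steel hose clamp ring lying flat, 36 mm across, 11 mm high; origin at its underside.
- spray: Bystander: spray can 58 mm in diameter, 190 mm high, with red cap; origin at its underside.
- dish: Bystander: shallow steel dish, 120 mm across, 35 mm high; origin at its underside.
- jar: Bystander: brown glass jar, 64 mm across, 75 mm high; origin at its underside.
- driver: Bystander: screwdriver with red handle lying on the bench; origin at its underside, x along the shaft.
- wrench: Bystander: steel wrench lying on the bench; origin at its underside, x along it.
There are look-alikes about, which are no part of the job. Several things look just like the part that bears red_center: the one meant starts farthest to the robot's right.

How it is judged (in metres and radians):
On the way, in this order (a step that is already met when the one before it is completed fails the run):
1. the red top is fully seated in pocket 1 and let go (horizontal distance between red_center and pocket1 below 0.005 m and z of red_center in the frame of pocket1 between 0.002 and 0.008 m and angle between red_center's own z axis and vertical below 0.09 rad and contact force between the fingers and red below 0.05 N), for 0.2 s.
2. the yellow top is fully seated in pocket 2 and let go, the earlier ones still seated (horizontal distance between red_center and pocket1 below 0.005 m and z of red_center in the frame of pocket1 between 0.002 and 0.008 m and angle between each of red_center, yellow_center's own z axis and vertical below 0.09 rad and horizontal distance between yellow_center and pocket2 below 0.005 m and z of yellow_center in the frame of pocket2 between 0.002 and 0.008 m and contact force between the fingers and yellow below 0.05 N), for 0.2 s.
3. the blue top is fully seated in pocket 3 and let go, the earlier ones still seated (horizontal distance between red_center and pocket1 below 0.005 m and z of red_center in the frame of pocket1 between 0.002 and 0.008 m and angle between each of red_center, yellow_center, blue_center's own z axis and vertical below 0.09 rad and horizontal distance between yellow_center and pocket2 below 0.005 m and z of yellow_center in the frame of pocket2 between 0.002 and 0.008 m and horizontal distance between blue_center and pocket3 below 0.005 m and z of blue_center in the frame of pocket3 between 0.002 and 0.008 m and contact force between the fingers and blue below 0.05 N), for 0.2 s.
At the end, for the whole second after the job is handed in: Red, yellow and blue stand at rest and released in pockets one, two and three: each centre point within 5 mm sideways of its pocket's centre and 2 to 8 mm above its mouth (5 mm nominal), tilted less than 0.09 rad (all of step 3 and contact force between the fingers and red below 0.05 N and linear speed of each of red, yellow, blue below 0.02 m/s and contact force between the fingers and yellow below 0.05 N); the robot touches nothing.
It fails at once if the red top is dropped: let go over its pocket more than 12 mm short of home (contact force between the fingers and red below 0.01 N and horizontal distance between red_center and pocket1 below 0.04 m and z of red_center in the frame of pocket1 above 0.017 m).
It fails at once if the yellow top is dropped: let go over its pocket more than 12 mm short of home (contact force between the fingers and yellow below 0.01 N and horizontal distance between yellow_center and pocket2 below 0.04 m and z of yellow_center in the frame of pocket2 above 0.017 m).
It fails at once if the blue top is dropped: let go over its pocket more than 12 mm short of home (contact force between the fingers and blue below 0.01 N and horizontal distance between blue_center and pocket3 below 0.04 m and z of blue_center in the frame of pocket3 above 0.017 m).
It fails at once if the spare black top or another loose thing on the bench is moved more than 30 mm (distance of any of spare_center, clamp, spray, dish, jar, driver, wrench from where it was at the start of the episode above 0.03 m).
It also fails if it takes over 67 s, if anything falls off the work surface, if the arm or the gripper's body presses on something with over 40 N, if the wrist force passes 120 N, or if a joint passes its speed limit or range.

### The arm

A 6-joint arm with a two-finger parallel gripper is mounted at the origin on the work surface. World frame = base frame: x ahead of the robot, y to its left, z up, the work surface at z = 0. Lengths are in mm, angles in rad, forces in N, time in s.
With the tool pointing down it reaches from about 350 to 775 mm from the base axis. Payload 7.3 kg.
Tool frame: the origin (TCP) lies between the finger pads; the fingertips stand bot.tip_extent ahead of it and the grasp point (between the pads) lies 6 mm ahead of it (bot.tip_extent is the distance from the TCP to the fingertips, in mm); x points along the fingers, y is the direction in which the jaws open and shut, and the axes are right-handed (so a half turn about x gives the same grasp; the last joint's range is limited). The gripper opens to 92 mm and grips with 3 to 60 N. Pads are 19 mm wide; open, the fingers measure 130 mm over their backs; the gripper's body (75 mm by 190 mm) begins 47 mm behind the grasp point.
Start: joints at [1.094, 0.342, 1.524, -0, 1.275, -0.146], TCP at [170.505, 496.559, 251.741] pointing down, gripper open.
Joint ranges: [-2.53, 2.53], [-0.77, 2.02], [0.04, 2.7], [-1, 4.14], [0.28, 2.66], [-3.11, 3.11]. Speed limits (rad/s): [2.57, 2.57, 3.14, 3.14, 3.14, 3.14].

### API

Orientations are given as [roll, pitch, yaw] about the fixed x, y, z axes, in that order (R = Rz(yaw) Ry(pitch) Rx(roll)).
In Python, from plant import bot, capture, workorder gives the robot as it stands. The module is installed in compiled form; this text tells all that it offers.
- The arm moves only by the shell command python3 -m crank 'ROWS'. ROWS is JSON, a list of rows, each an object with "linear": the shift along the tool's x, y, z in cm, a list of three; "delta_rot": the turn, a rotation vector about the tool's x, y, z in degrees, a list of three; "fingers": the opening, from 0 (shut) to 1 (fully open). In form: [{"linear": [x, y, z], "delta_rot": [wx, wy, wz], "fingers": fingers}, ...]. A call has exactly 5 rows; each row shifts and turns the commanded pose from where the row before left it, along the tool's axes as they then stand; what a row does not reach is not made up. A row lasts 1/10 s, in which the tool goes at most 50 mm and 8.59 degrees, less where a joint would pass 70% of its speed; a pose out of reach is approached as far as the arm can. A call with a gripper value outside its range is refused whole. The fingers move at their own pace and stop on an object; the grip force is fixed at half the most. Time passes only in rows, so rows that do not move let the fingers close, or fill a call up. It gives the time, the measured TCP pose, the force and the opening at its end, in the units of the state.
- bot.get_obs(): the state, without advancing time (a new reading comes with each control period).
- capture(name): name is "scene" or "top"; returns a dict with "image" (400x640x3 uint8, blue, green, red), "mtx" (3x3 intrinsics, pixels), "pose" (4x4, takes a point from camera to world coordinates). Camera axes: x right, y down, z forward; pixel columns grow to the right and rows downward; lengths in mm; the calibration is good to about 2 mm. A picture is of the moment at which its call begins. There is no depth.
- workorder.close_job(): hands the job in, once; it reports no verdict.
The state is a dict: "time": time; "joint_positions": joint angles; "dq": joint speeds; "tau": joint torques, N m; "tool_pos": TCP position; "tcp_rot": TCP orientation; "contact_force": force on the tool from outside, world axes, zero at the start; "moment": the same for the moment, N m; "grip_width": finger opening in mm.
Only numpy, scipy, OpenCV 4.12 (cv2) and the standard library are available. Lean on these libraries where they do the work, as an engineer would, in place of code of your own. Each camera call takes 0.05 s, during which the arm holds its last target. There are 200 camera calls.

## Working session

There is one attempt and no reset: what is moved stays moved. The work goes in short steps, Python scripts to look and compute and a shell command to move; the robot and the scene stay as the last step left them, time stands still between calls to the robot, and variables do not carry over. Pictures are saved under pics/ and viewed, on a budget of 10 in all, crops included, one or two more only if the job needs it, and the job is handed in when it is done.

```bash
mkdir -p pics; python3 - <<'E'
from plant import bot,capture
import cv2,pickle
d={}
for n in("top","scene"):
    c=capture(n);d[n]=c;cv2.imwrite(f"pics/{n}0.png",c["image"]);print(n,c["mtx"].tolist(),c["pose"].round(4).tolist())
pickle.dump(d,open("c0.pkl","wb"))
print(bot.tip_extent,bot.get_obs())
E
```

```text
top [[496.98258700403966, 0.0, 319.3841136404265], [0.0, 496.98258700403966, 202.96798835576806], [0.0, 0.0, 1.0]] [[-0.0253, -0.9913, 0.129, 364.8804], [-0.9996, 0.027, 0.0112, -68.3764], [-0.0145, -0.1287, -0.9916, 1426.2608], [0.0, 0.0, 0.0, 1.0]]
scene [[456.1672141788938, 0.0, 315.7340470971949], [0.0, 456.1672141788938, 195.583527767317], [0.0, 0.0, 1.0]] [[0.6808, 0.5822, -0.4445, 1178.7784], [0.7325, -0.544, 0.4093, -656.9007], [-0.0036, -0.6042, -0.7968, 1191.4572], [0.0, 0.0, 0.0, 1.0]]
25.0 {'time': 0.1, 'joint_positions': array([ 1.09400428e+00,  3.42622080e-01,  1.52494249e+00,  1.95649185e-05,
        1.27540609e+00, -1.45975164e-01]), 'dq': array([-0.00159254, -0.00127941, -0.00285088, -0.00112473, -0.00069804,
       -0.00030659]), 'tau': array([ 1.06136962e-03, -4.32003629e+01, -2.44694334e+01,  7.18635810e-02,
        5.25584165e-02, -4.30656598e-05]), 'tool_pos': array([170.3317185 , 496.24064889, 251.12318589]), 'tcp_rot': array([-1.73034797,  1.56941819, -2.06117057]), 'contact_force': array([-0.6153812 ,  0.26351299, -0.13626018]), 'moment': array([ 0.01954544, -0.03009309, -0.03500588]), 'grip_width': 91.60396189348751}
```

View pics/top0.png

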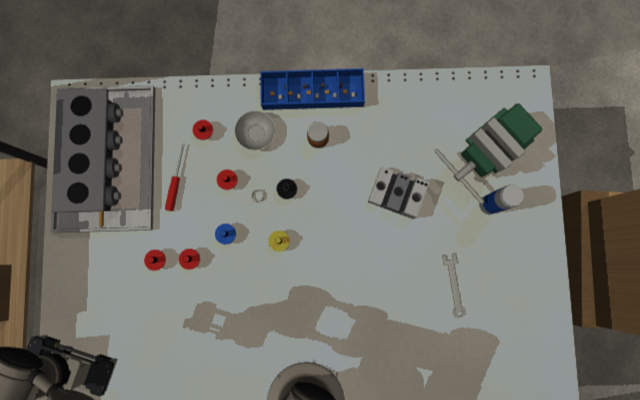

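View pics/scene0.png

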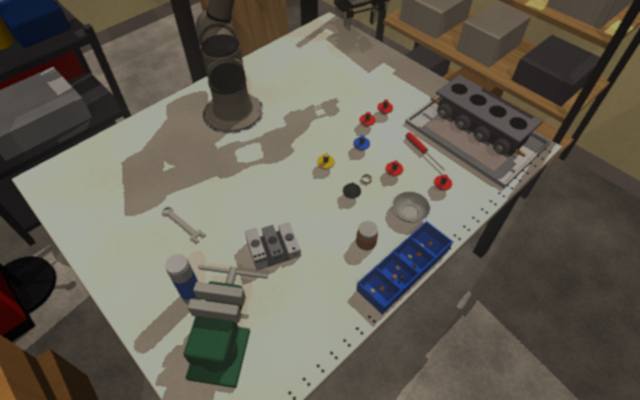

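The top view shows four red tops at (155,260), (190,259), (203,129) and (227,179). The last is farthest right, so it is the target. Blue is at (225,233), yellow at (279,241), the spare at (287,188) and the rack around (400,192). Next I'll look at the rack enlarged.

```bash
cat > h.py <<'E'
import numpy as np,cv2
def ray(c,u,v,z):
    p=np.linalg.inv(c["mtx"])@[u,v,1]; d=c["pose"][:3,:3]@p; o=c["pose"][:3,3]
    return o+d*(z-o[2])/d[2]
def proj(c,P):
    q=c["pose"][:3,:3].T@(np.asarray(P,float)-c["pose"][:3,3]); q=c["mtx"]@q; return q[:2]/q[2]
def blobs(im,kind):
    h=cv2.cvtColor(cv2.GaussianBlur(im,(3,3),0),cv2.COLOR_BGR2HSV)
    H,S,V=[h[...,i].astype(int) for i in range(3)]
    m={"red":((H<8)|(H>172))&(S>150)&(V>70),"yellow":(H>18)&(H<34)&(S>130)&(V>100),"blue":(H>100)&(H<125)&(S>150)&(V>70)}[kind]
    m=cv2.morphologyEx(m.astype(np.uint8),cv2.MORPH_CLOSE,np.ones((7,7)))
    n,l,s,c=cv2.connectedComponentsWithStats(m)
    out=[]
    for i in range(1,n):
        if s[i,4]>60:
            cn=max(cv2.findContours((l==i).astype(np.uint8),0,1)[0],key=len)
            e=cv2.fitEllipse(cv2.convexHull(cn)) if len(cn)>5 else (c[i],)
            out.append((tuple(np.round(e[0],1)),s[i,4]))
    return out
E
python3 - <<'E'
import pickle;from h import *
d=pickle.load(open("c0.pkl","rb"))
for n in d:
    for k in("red","yellow","blue"):
        for (p,a) in blobs(d[n]["image"],k):
            print(n,k,p,a,ray(d[n],*p,30).round(1))
t=cv2.resize(d["top"]["image"][155:230,360:445],None,fx=7,fy=7,interpolation=2)
s=cv2.resize(d["scene"]["image"][210:275,235:310],None,fx=7,fy=7,interpolation=2)
cv2.imwrite("pics/r0.png",t);cv2.imwrite("pics/r1.png",s)
E
```

```text
top red (np.float64(202.3), np.float64(129.5)) 281 [770.4 281.2  30. ]
top red (np.float64(226.6), np.float64(179.2)) 298 [622.2 210.8  30. ]
top red (np.float64(171.9), np.float64(193.7)) 245 [584.6 367.3  30. ]
top red (np.float64(188.9), np.float64(258.7)) 311 [399. 317.  30.]
top red (np.float64(154.5), np.float64(259.6)) 315 [398.9 413.8  30. ]
top yellow (np.float64(278.8), np.float64(240.5)) 311 [443.3  64.   30. ]
top blue (np.float64(311.1), np.float64(86.7)) 3415 [889.7 -37.1  30. ]
top blue (np.float64(225.0), np.float64(233.6)) 290 [466.7 215.5  30. ]
scene red (np.float64(384.7), np.float64(106.6)) 114 [400.8 413.3  30. ]
scene red (np.float64(367.1), np.float64(119.1)) 124 [401.9 316.   30. ]
scene red (np.float64(416.0), np.float64(142.2)) 117 [598.7 356.   30. ]
scene red (np.float64(393.9), np.float64(168.3)) 162 [625.4 208.6  30. ]
scene red (np.float64(442.7), np.float64(182.1)) 179 [773.4 280.1  30. ]
scene red (np.float64(7.1), np.float64(301.5)) 90 [ 222.  -921.1   30. ]
scene yellow (np.float64(325.4), np.float64(161.1)) 176 [445.7  63.4  30. ]
scene blue (np.float64(361.4), np.float64(142.7)) 104 [469.8 214.7  30. ]
scene blue (np.float64(398.8), np.float64(271.4)) 2724 [889.3 -71.9  30. ]
```

View pics/r0.png

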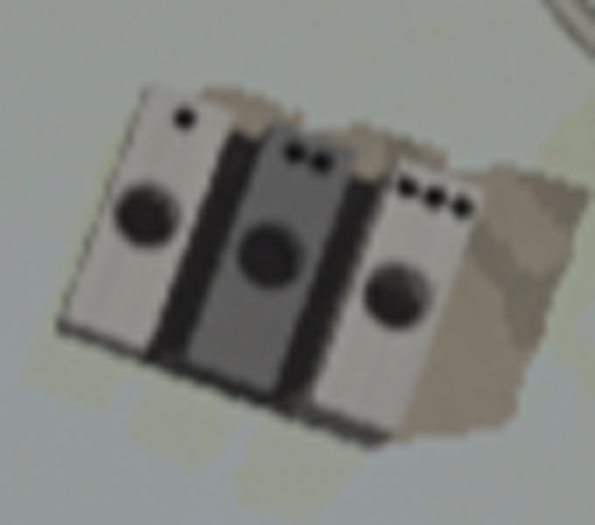

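View pics/r1.png

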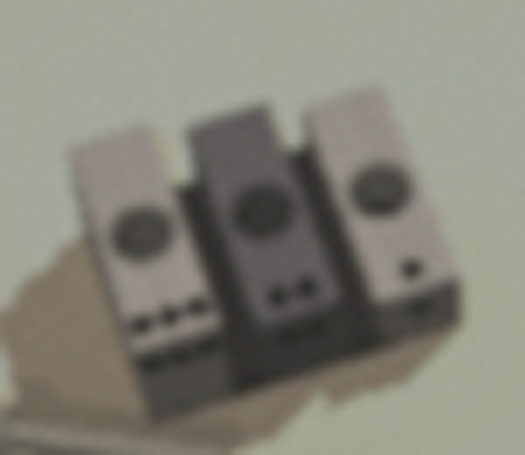

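```bash
cat >> h.py <<'E'
from scipy.optimize import least_squares
E
python3 - <<'E'
import pickle;from h import *
d=pickle.load(open("c0.pkl","rb"))
H=[40,52,64]
px={"top":[((u+.5)/7-.5+360,(v+.5)/7-.5+155) for u,v in[(147,215),(270,256),(397,296)]],
"scene":[((u+.5)/7-.5+235,(v+.5)/7-.5+210) for u,v in[(381,190),(262,212),(142,234)]]}
for n in px:
    P=np.array([ray(d[n],*p,h-2) for p,h in zip(px[n],H)]);v=P[0]-P[2]
    print(n,P.round(1).tolist(),"mid",P.mean(0).round(1),"len",np.hypot(*v[:2]).round(1),"ydir",np.degrees(np.arctan2(v[1],v[0])).round(1))
for n in d:
  for k,b in(("red",(622,210)),("yellow",(443,64)),("blue",(467,215))):
    for p,a in blobs(d[n]["image"],k):
        q=ray(d[n],*p,31)
        if np.hypot(*(q[:2]-b))<20: print(n,k,q.round(1))
from plant import bot
from scipy.spatial.transform import Rotation as R
print(R.from_euler("xyz",bot.get_obs()["tcp_rot"]).as_matrix().round(3))
E
```

```text
top [[591.1, -226.8, 38.0], [571.2, -273.8, 50.0], [552.1, -321.3, 62.0]] mid [ 571.5 -274.    50. ] len 102.2 ydir 67.6
scene [[593.4, -226.9, 38.0], [573.7, -274.8, 50.0], [554.5, -321.7, 62.0]] mid [ 573.9 -274.5   50. ] len 102.5 ydir 67.7
top red [622.  210.6  31. ]
top yellow [443.3  63.9  31. ]
top blue [466.6 215.3  31. ]
scene red [625.9 207.9  31. ]
scene yellow [446.4  62.8  31. ]
scene blue [470.4 213.9  31. ]
[[-0.001  0.325  0.946]
 [-0.001  0.946 -0.325]
 [-1.    -0.001 -0.   ]]
```

```bash

python3 -m crank '[{"linear":[0,0,0],"delta_rot":[6.22,0,0],"fingers":1},{"linear":[0,0,0],"delta_rot":[6.22,0,0],"fingers":1},{"linear":[0,0,0],"delta_rot":[6.22,0,0],"fingers":1},{"linear":[0,0,0],"delta_rot":[6.22,0,0],"fingers":1},{"linear":[0,0,0],"delta_rot":[6.22,0,0],"fingers":1}]'
python3 -m crank '[{"linear":[0,0,0],"delta_rot":[6.22,0,0],"fingers":1},{"linear":[0,0,0],"delta_rot":[6.22,0,0],"fingers":1},{"linear":[0,0,0],"delta_rot":[6.22,0,0],"fingers":1},{"linear":[0,0,0],"delta_rot":[6.22,0,0],"fingers":1},{"linear":[0,0,0],"delta_rot":[6.22,0,0],"fingers":1}]'
python3 -m crank '[{"linear":[0,0,0],"delta_rot":[6.22,0,0],"fingers":1},{"linear":[0,0,0],"delta_rot":[6.22,0,0],"fingers":1},{"linear":[0,0,0],"delta_rot":[6.22,0,0],"fingers":1},{"linear":[0,0,0],"delta_rot":[6.22,0,0],"fingers":1},{"linear":[0,0,0],"delta_rot":[6.22,0,0],"fingers":1}]'
cat >> h.py <<'E'
from scipy.spatial.transform import Rotation as R
T={"red":(623.9,209.3),"yellow":(444.8,63.4),"blue":(468.5,214.6),"p1":(592.0,-227.1),"p2":(572.7,-274.3),"p3":(553.4,-321.5)}
def go(name,z):
    from plant import bot
    o=bot.get_obs();M=R.from_euler("xyz",o["tcp_rot"]).as_matrix()
    w=np.array([*T[name],z]) 
    print("t",round(o["time"],2),"pos",o["tool_pos"].round(1),"F",o["contact_force"].round(1),"grip",round(o["grip_width"],1),"| lin cm to",name,z,(M.T@(w-o["tool_pos"])/10).round(2),"xaxis",M[:,0].round(4),"yawy",np.degrees(np.arctan2(M[1,1],M[0,1])).round(2))
E
python3 - <<'E'
from h import *;import pickle
go("red",120)
d=pickle.load(open("c0.pkl","rb"))
def tri(a,b):
    o1,o2=d["top"]["pose"][:3,3],d["scene"]["pose"][:3,3]
    f=lambda X:np.r_[proj(d["top"],X)-a,proj(d["scene"],X)-b]
    r=least_squares(f,[650,-390,80]);print(r.x.round(0),r.cost.round(1))
tri((437,151),(267,276)); tri((484,205),(199,266))
E
```

```text
time: 0.6
tool_pos: [170.4, 496.4, 251.3]
tcp_rot: [-1.179, 1.57, -2.057]
contact_force: [0.3, -0.1, 0.7]
grip_width: 91.8
time: 1.1
tool_pos: [170.4, 496.4, 251.3]
tcp_rot: [-0.675, 1.57, -2.096]
contact_force: [0.8, -0.3, 0.5]
grip_width: 91.9
time: 1.6
tool_pos: [170.4, 496.3, 251.3]
tcp_rot: [-0.12, 1.57, -2.084]
contact_force: [0.0, -0.4, 0.1]
grip_width: 91.7
t 1.6 pos [170.4 496.3 251.3] F [ 0.  -0.4  0.1] grip 91.7 | lin cm to red 120 [13.13 52.89  9.14] xaxis [-5.e-04 -8.e-04 -1.e+00] yawy -22.51
[ 674. -375.   97.] 1.7
[ 523. -491.   95.] 3.9
```

```bash

python3 -m crank '[{"linear":[0.4,3.5,0.6],"delta_rot":[0,0,0],"fingers":1},{"linear":[0.4,3.5,0.6],"delta_rot":[0,0,0],"fingers":1},{"linear":[0.4,3.5,0.6],"delta_rot":[0,0,0],"fingers":1},{"linear":[0.4,3.5,0.6],"delta_rot":[0,0,0],"fingers":1},{"linear":[0.4,3.5,0.6],"delta_rot":[0,0,0],"fingers":1}]' >/dev/null
python3 -m crank '[{"linear":[0.4,3.5,0.6],"delta_rot":[0,0,0],"fingers":1},{"linear":[0.4,3.5,0.6],"delta_rot":[0,0,0],"fingers":1},{"linear":[0.4,3.5,0.6],"delta_rot":[0,0,0],"fingers":1},{"linear":[0.4,3.5,0.6],"delta_rot":[0,0,0],"fingers":1},{"linear":[0.4,3.5,0.6],"delta_rot":[0,0,0],"fingers":1}]' >/dev/null
python3 -m crank '[{"linear":[1.8,3.5,0.6],"delta_rot":[0,0,0],"fingers":1},{"linear":[1.8,3.5,0.6],"delta_rot":[0,0,0],"fingers":1},{"linear":[1.8,3.5,0.6],"delta_rot":[0,0,0],"fingers":1},{"linear":[1.8,3.5,0.6],"delta_rot":[0,0,0],"fingers":1},{"linear":[1.8,3.5,0.6],"delta_rot":[0,0,0],"fingers":1}]' >/dev/null
python3 -c 'from h import *;go("red",120);go("red",60)'
```

```text
t 3.1 pos [623.2 213.4 120.4] F [-0.5  0.8  0.9] grip 91.6 | lin cm to red 120 [0.04 0.22 0.36] xaxis [-1.e-03 -1.e-04 -1.e+00] yawy -22.26
t 3.1 pos [623.2 213.4 120.4] F [-0.5  0.8  0.9] grip 91.6 | lin cm to red 60 [6.04 0.23 0.35] xaxis [-1.e-03 -1.e-04 -1.e+00] yawy -22.26
```

```bash

python3 -m crank '[{"linear":[1.0,0.2,0.3],"delta_rot":[0,0,0],"fingers":1},{"linear":[1,0,0],"delta_rot":[0,0,0],"fingers":1},{"linear":[0.5,0,0],"delta_rot":[0,0,0],"fingers":1},{"linear":[0,0,0],"delta_rot":[0,0,0],"fingers":1},{"linear":[0,0,0],"delta_rot":[0,0,0],"fingers":1}]' >/dev/null
python3 - <<'E'
from h import *;from plant import capture
go("red",60)
a=[]
for n in("top","scene"):
    c=capture(n);u,v=proj(c,(624,209,60)).astype(int)
    a.append(cv2.resize(c["image"][v-30:v+30,u-40:u+40],None,fx=6,fy=6,interpolation=2))
cv2.imwrite("pics/g0.png",cv2.resize(np.hstack(a),None,fx=.83,fy=.83))
E
```

```text
t 3.6 pos [622.7 211.9  97.6] F [-0.6 -0.6 -0.5] grip 91.9 | lin cm to red 60 [3.76 0.21 0.2 ] xaxis [ 9.e-04  4.e-04 -1.e+00] yawy -22.18
```

View pics/g0.png

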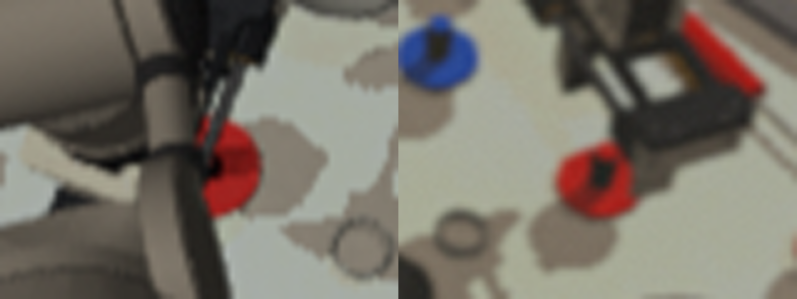

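The red top's knob is free between the open fingers, with the cap at (600,180) in the right half of the view. I'll project the expected fingertip points to check the alignment.

```bash
python3 - <<'E'
from h import *;import pickle
d=pickle.load(open("c0.pkl","rb"));c=d["scene"]
u0,v0=proj(c,(624,209,60)).astype(int)
y=np.array([.925,-.379,0]);t=np.array([622.7,211.9,97.6])
for nm,P in dict(knob=(624,209,62),near=t+46*y-[0,0,25],far=t-46*y-[0,0,25],near_back=t+65*y-[0,0,25],tcp=t).items():
    u,v=proj(c,P);print(nm,((u-u0+40)*5+398 ).round(),((v-v0+30)*5).round())
E
```

```text
knob 603.0 148.0
near 639.0 184.0
far 575.0 86.0
near_back 652.0 205.0
tcp 612.0 108.0
```

```bash

python3 -m crank '[{"linear":[0.9,0.2,0.2],"delta_rot":[0,0,0],"fingers":1},{"linear":[0.9,0,0],"delta_rot":[0,0,0],"fingers":0.7},{"linear":[0.9,0,0],"delta_rot":[0,0,0],"fingers":0.6},{"linear":[0.9,0,0],"delta_rot":[0,0,0],"fingers":0.5},{"linear":[0.1,0,0],"delta_rot":[0,0,0],"fingers":0.4}]' >/dev/null
python3 -c 'from h import *;go("red",60)'
python3 -m crank '[{"linear":[0,0,0],"delta_rot":[0,0,0],"fingers":0},{"linear":[0,0,0],"delta_rot":[0,0,0],"fingers":0},{"linear":[0,0,0],"delta_rot":[0,0,0],"fingers":0},{"linear":[0,0,0],"delta_rot":[0,0,0],"fingers":0},{"linear":[0,0,0],"delta_rot":[0,0,0],"fingers":0}]'
python3 -c 'from h import *;go("red",60)'
```

```text
t 4.2 pos [623.1 208.1  57.7] F [-0.4  0.4  0.4] grip 64.4 | lin cm to red 60 [-0.23  0.02 -0.14] xaxis [-3.2e-03 -6.0e-04 -1.0e+00] yawy -22.26
time: 4.7
tool_pos: [624.2, 208.4, 60.0]
tcp_rot: [2.302, 1.57, 0.343]
contact_force: [-0.2, 0.4, 0.4]
grip_width: 24.4
t 4.7 pos [624.2 208.4  60. ] F [-0.2  0.4  0.4] grip 24.4 | lin cm to red 60 [ 0.   -0.07 -0.07] xaxis [ 5.e-04  2.e-04 -1.e+00] yawy -22.25
```

```bash

python3 -m crank '[{"linear":[0,0,0],"delta_rot":[0,0,0],"fingers":0},{"linear":[0,0,0],"delta_rot":[0,0,0],"fingers":0},{"linear":[0,0,0],"delta_rot":[0,0,0],"fingers":0},{"linear":[0,0,0],"delta_rot":[0,0,0],"fingers":0},{"linear":[0,0,0],"delta_rot":[0,0,0],"fingers":0}]'
python3 -m crank '[{"linear":[-0.5,0,0],"delta_rot":[0,0,0],"fingers":0},{"linear":[-2,0,0],"delta_rot":[0,0,0],"fingers":0},{"linear":[-3,0,0],"delta_rot":[0,0,0],"fingers":0},{"linear":[-3,0,0],"delta_rot":[0,0,0],"fingers":0},{"linear":[-2.5,0,0],"delta_rot":[0,0,0],"fingers":0}]'
python3 -c 'from h import *;go("p1",170)'
```

```text
time: 5.2
tool_pos: [624.2, 208.4, 59.9]
tcp_rot: [2.381, 1.57, 0.422]
contact_force: [0.0, -0.5, 2.2]
grip_width: 17.3
time: 5.7
tool_pos: [624.3, 208.4, 171.6]
tcp_rot: [2.238, 1.57, 0.279]
contact_force: [0.8, -0.4, -0.4]
grip_width: 17.2
t 5.7 pos [624.3 208.4 171.6] F [ 0.8 -0.4 -0.4] grip 17.2 | lin cm to p1 170 [ 0.14 13.5  41.52] xaxis [ 1.e-03  3.e-04 -1.e+00] yawy -22.25
```

```bash

python3 -m crank '[{"linear":[0,0.4,1.2],"delta_rot":[0,0,0],"fingers":0},{"linear":[0,0.8,2.4],"delta_rot":[0,0,0],"fingers":0},{"linear":[0,1,3],"delta_rot":[0,0,0],"fingers":0},{"linear":[0,1,3],"delta_rot":[0,0,0],"fingers":0},{"linear":[0,1,3],"delta_rot":[0,0,0],"fingers":0}]' >/dev/null
python3 -m crank '[{"linear":[0,1,3],"delta_rot":[0,0,0],"fingers":0},{"linear":[0,1,3],"delta_rot":[0,0,0],"fingers":0},{"linear":[0,1,3],"delta_rot":[0,0,0],"fingers":0},{"linear":[0,1,3],"delta_rot":[0,0,0],"fingers":0},{"linear":[0,1,3],"delta_rot":[0,0,0],"fingers":0}]' >/dev/null
python3 -m crank '[{"linear":[0,1,3],"delta_rot":[0,0,0],"fingers":0},{"linear":[0,1,3],"delta_rot":[0,0,0],"fingers":0},{"linear":[0,1,3],"delta_rot":[0,0,0],"fingers":0},{"linear":[0,0.8,2.4],"delta_rot":[0,0,0],"fingers":0},{"linear":[0,0.4,1.4],"delta_rot":[0,0,0],"fingers":0}]' >/dev/null
python3 -m crank '[{"linear":[1,0.2,0.8],"delta_rot":[0,0,0],"fingers":0},{"linear":[2,0,0],"delta_rot":[0,0,0],"fingers":0},{"linear":[1,0,0],"delta_rot":[0,0,0],"fingers":0},{"linear":[0,0,0],"delta_rot":[0,0,0],"fingers":0},{"linear":[0,0,0],"delta_rot":[0,0,0],"fingers":0}]'
python3 -c 'from h import *;go("p1",110)'
```

```text
time: 7.7
tool_pos: [594.1, -223.8, 129.6]
tcp_rot: [-2.109, 1.57, 2.216]
contact_force: [0.4, -0.3, -0.8]
grip_width: 17.0
t 7.7 pos [ 594.1 -223.8  129.6] F [ 0.4 -0.3 -0.8] grip 17.0 | lin cm to p1 110 [ 1.96 -0.07  0.38] xaxis [-3.e-04  4.e-04 -1.e+00] yawy -22.2
```

```bash

python3 -m crank '[{"linear":[0.5,-0.05,0.4],"delta_rot":[0,0,0],"fingers":0},{"linear":[1,0,0],"delta_rot":[0,0,0],"fingers":0},{"linear":[0.2,0,0],"delta_rot":[0,0,0],"fingers":0},{"linear":[0,0,0],"delta_rot":[0,0,0],"fingers":0},{"linear":[0,0,0],"delta_rot":[0,0,0],"fingers":0}]' >/dev/null
python3 - <<'E'
from h import *;from plant import capture,bot
go("p1",71)
a=[]
t=bot.get_obs()["tool_pos"]
for n in("top","scene"):
    c=capture(n);u,v=proj(c,(592,-227,60)).astype(int)
    print(n,[(np.round(p,1),s,ray(c,*p,t[2]-28).round(1)) for p,s in blobs(c["image"],"red") if abs(p[0]-u)<40 and abs(p[1]-v)<40])
    im=cv2.resize(c["image"][v-30:v+30,u-33:u+33],None,fx=6,fy=6,interpolation=2)
    for P,col in(((592,-227.1,40),(0,255,0)),((*t[:2],t[2]-60),(255,0,255))):
        q=(proj(c,P)-[u-33,v-30])*6+2.5; cv2.circle(im,tuple(int(i) for i in q),3,col,-1)
    a.append(im)
cv2.imwrite("pics/g1.png",np.hstack(a))
E
```

```text
t 8.2 pos [ 592.1 -228.   112.7] F [ 0.2 -0.3 -0.7] grip 17.3 | lin cm to p1 71 [ 4.17 -0.04 -0.08] xaxis [ 1.e-04  0.e+00 -1.e+00] yawy -22.25
top []
scene []
```

View pics/g1.png

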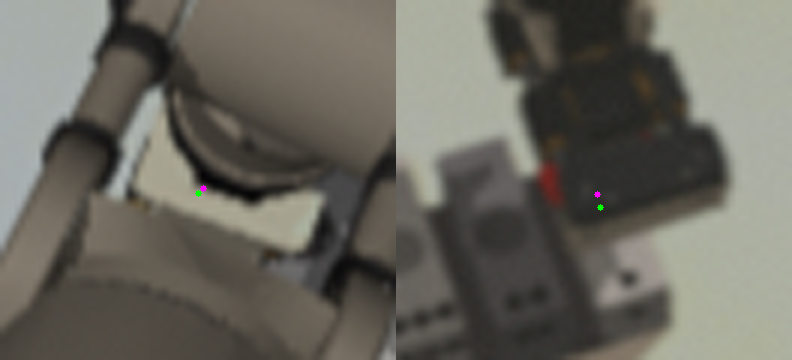

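The gripper hides both the cap and the pocket: only a sliver of red shows at (553,185), right half. So I'll lower by feel.

```bash

python3 -m crank '[{"linear":[0.4,0,0],"delta_rot":[0,0,0],"fingers":0},{"linear":[0.4,0,0],"delta_rot":[0,0,0],"fingers":0},{"linear":[0.4,0,0],"delta_rot":[0,0,0],"fingers":0},{"linear":[0.4,0,0],"delta_rot":[0,0,0],"fingers":0},{"linear":[0,0,0],"delta_rot":[0,0,0],"fingers":0}]'
python3 -c 'from h import *;go("p1",74)'
```

```text
time: 8.8
tool_pos: [591.6, -227.9, 95.8]
tcp_rot: [-1.705, 1.569, 2.619]
contact_force: [0.2, -0.5, -1.3]
grip_width: 17.2
t 8.8 pos [ 591.6 -227.9   95.8] F [ 0.2 -0.5 -1.3] grip 17.2 | lin cm to p1 74 [ 2.18  0.01 -0.08] xaxis [-1.3e-03  7.0e-04 -1.0e+00] yawy -22.26
```

```bash

python3 -m crank '[{"linear":[0.4,0,0],"delta_rot":[0,0,0],"fingers":0},{"linear":[0.5,0,0],"delta_rot":[0,0,0],"fingers":0},{"linear":[0.5,0,0],"delta_rot":[0,0,0],"fingers":0},{"linear":[0.4,0,0],"delta_rot":[0,0,0],"fingers":0},{"linear":[0,0,0],"delta_rot":[0,0,0],"fingers":0}]'
python3 -m crank '[{"linear":[0.1,0,0],"delta_rot":[0,0,0],"fingers":0},{"linear":[0.1,0,0],"delta_rot":[0,0,0],"fingers":0},{"linear":[0.1,0,0],"delta_rot":[0,0,0],"fingers":0},{"linear":[0.1,0,0],"delta_rot":[0,0,0],"fingers":0},{"linear":[0,0,0],"delta_rot":[0,0,0],"fingers":0}]'
```

```text
time: 9.3
tool_pos: [591.6, -227.8, 77.8]
tcp_rot: [-1.73, 1.569, 2.594]
contact_force: [-0.4, -0.7, 0.0]
grip_width: 17.3
time: 9.8
tool_pos: [591.9, -228.0, 74.6]
tcp_rot: [-2.284, 1.571, 2.04]
contact_force: [0.2, -0.0, 0.6]
grip_width: 17.5
```

```bash

python3 -m crank '[{"linear":[0.05,0,0],"delta_rot":[0,0,0],"fingers":0},{"linear":[0.05,0,0],"delta_rot":[0,0,0],"fingers":0},{"linear":[0.05,0,0],"delta_rot":[0,0,0],"fingers":0},{"linear":[0,0,0],"delta_rot":[0,0,0],"fingers":0},{"linear":[0,0,0],"delta_rot":[0,0,0],"fingers":0}]'
```

```text
time: 10.3
tool_pos: [592.0, -228.0, 73.9]
tcp_rot: [1.61, 1.57, -0.349]
contact_force: [-2.4, 1.1, 5.7]
grip_width: 17.5
```

Contact came at TCP z 73.9, as expected for a seated cap. I'll release and rise.

```bash

python3 -m crank '[{"linear":[0,0,0],"delta_rot":[0,0,0],"fingers":0.3},{"linear":[0,0,0],"delta_rot":[0,0,0],"fingers":0.4},{"linear":[0,0,0],"delta_rot":[0,0,0],"fingers":0.4},{"linear":[0,0,0],"delta_rot":[0,0,0],"fingers":0.4},{"linear":[0,0,0],"delta_rot":[0,0,0],"fingers":0.4}]'
python3 -m crank '[{"linear":[-0.5,0,0],"delta_rot":[0,0,0],"fingers":0.4},{"linear":[-2,0,0],"delta_rot":[0,0,0],"fingers":0.4},{"linear":[-3.5,0,0],"delta_rot":[0,0,0],"fingers":0.4},{"linear":[-3.5,0,0],"delta_rot":[0,0,0],"fingers":0.4},{"linear":[-1,0,0],"delta_rot":[0,0,0],"fingers":0.5}]'
python3 -c 'from h import *;go("yellow",120)'
```

```text
time: 10.8
tool_pos: [592.0, -228.0, 73.0]
tcp_rot: [-2.091, 1.571, 2.233]
contact_force: [-0.5, -0.6, 0.8]
grip_width: 36.4
time: 11.3
tool_pos: [593.6, -228.8, 183.0]
tcp_rot: [1.491, 1.563, -0.469]
contact_force: [0.7, 0.8, 1.3]
grip_width: 40.8
t 11.3 pos [ 593.6 -228.8  183. ] F [0.7 0.8 1.3] grip 40.8 | lin cm to yellow 120 [  6.1  -24.89 -21.41] xaxis [ 0.0067 -0.0034 -1.    ] yawy -22.25
```

```bash

python3 -m crank '[{"linear":[0,-2.48,-2.13],"delta_rot":[0,0,0],"fingers":0.7},{"linear":[0,-2.48,-2.13],"delta_rot":[0,0,0],"fingers":0.7},{"linear":[0,-2.48,-2.13],"delta_rot":[0,0,0],"fingers":0.7},{"linear":[0,-2.48,-2.13],"delta_rot":[0,0,0],"fingers":0.7},{"linear":[0,-2.48,-2.13],"delta_rot":[0,0,0],"fingers":0.7}]' >/dev/null
python3 -m crank '[{"linear":[0,-2.48,-2.13],"delta_rot":[0,0,0],"fingers":0.7},{"linear":[0,-2.48,-2.13],"delta_rot":[0,0,0],"fingers":0.7},{"linear":[0,-2.48,-2.13],"delta_rot":[0,0,0],"fingers":0.7},{"linear":[0,-2.48,-2.13],"delta_rot":[0,0,0],"fingers":0.7},{"linear":[0,-2.48,-2.13],"delta_rot":[0,0,0],"fingers":0.7}]' >/dev/null
python3 -m crank '[{"linear":[2,0,0],"delta_rot":[0,0,0],"fingers":0.7},{"linear":[3,0,0],"delta_rot":[0,0,0],"fingers":0.7},{"linear":[2,0,0],"delta_rot":[0,0,0],"fingers":0.7},{"linear":[0,0,0],"delta_rot":[0,0,0],"fingers":0.7},{"linear":[0,0,0],"delta_rot":[0,0,0],"fingers":0.7}]' >/dev/null
python3 - <<'E'
from h import *;from plant import capture
go("yellow",60)
a=[]
for n in("top","scene"):
    c=capture(n);u,v=proj(c,(592,-227,60)).astype(int)
    print(n,[(p,s,ray(c,*p,45).round(1)) for p,s in blobs(c["image"],"red") if abs(p[0]-u)<40 and abs(p[1]-v)<40])
    a.append(cv2.resize(c["image"][v-30:v+30,u-33:u+33],None,fx=6,fy=6,interpolation=2))
cv2.imwrite("pics/g2.png",np.hstack(a))
E
```

```text
t 12.8 pos [443.1  63.  108.4] F [-0.4 -0.5  0.7] grip 64.1 | lin cm to yellow 60 [ 4.84  0.14 -0.1 ] xaxis [-6.e-04  1.e-04 -1.e+00] yawy -22.25
top [((np.float64(381.0), np.float64(184.7)), np.int32(322), array([ 591.6, -227.3,   45. ]))]
scene [((np.float64(288.8), np.float64(236.4)), np.int32(248), array([ 595.7, -229.2,   45. ]))]
```

View pics/g2.png

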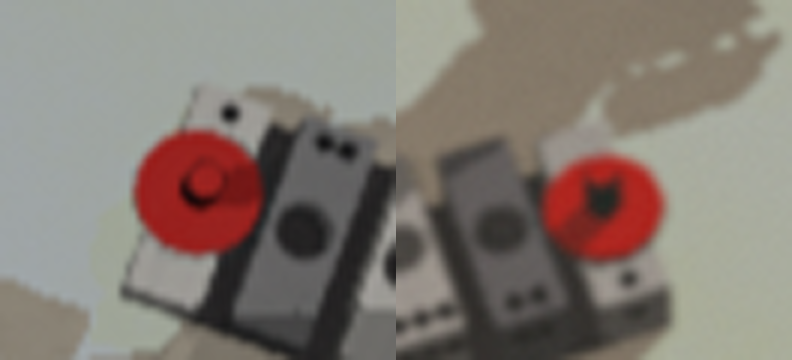

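The picture shows the red cap flat on step one, at (200,192) and (605,208), and the pockets for two and three are free. On to yellow.

```bash

python3 -m crank '[{"linear":[1.2,0.14,-0.1],"delta_rot":[0,0,0],"fingers":0.6},{"linear":[1.2,0,0],"delta_rot":[0,0,0],"fingers":0.5},{"linear":[1.2,0,0],"delta_rot":[0,0,0],"fingers":0.4},{"linear":[1.2,0,0],"delta_rot":[0,0,0],"fingers":0.4},{"linear":[0,0,0],"delta_rot":[0,0,0],"fingers":0.4}]' >/dev/null
python3 -c 'from h import *;go("yellow",60)'
python3 -m crank '[{"linear":[0,0,0],"delta_rot":[0,0,0],"fingers":0},{"linear":[0,0,0],"delta_rot":[0,0,0],"fingers":0},{"linear":[0,0,0],"delta_rot":[0,0,0],"fingers":0},{"linear":[0,0,0],"delta_rot":[0,0,0],"fingers":0},{"linear":[0,0,0],"delta_rot":[0,0,0],"fingers":0}]' >/dev/null
python3 -m crank '[{"linear":[0,0,0],"delta_rot":[0,0,0],"fingers":0},{"linear":[0,0,0],"delta_rot":[0,0,0],"fingers":0},{"linear":[0,0,0],"delta_rot":[0,0,0],"fingers":0},{"linear":[0,0,0],"delta_rot":[0,0,0],"fingers":0},{"linear":[0,0,0],"delta_rot":[0,0,0],"fingers":0}]'
python3 -m crank '[{"linear":[-0.5,0,0],"delta_rot":[0,0,0],"fingers":0},{"linear":[-2,0,0],"delta_rot":[0,0,0],"fingers":0},{"linear":[-3,0,0],"delta_rot":[0,0,0],"fingers":0},{"linear":[-3,0,0],"delta_rot":[0,0,0],"fingers":0},{"linear":[-3.5,0,0],"delta_rot":[0,0,0],"fingers":0}]'
python3 -c 'from h import *;go("p2",170)'
```

```text
t 13.4 pos [444.7  63.4  60.1] F [-0.2  1.4 -0.3] grip 36.8 | lin cm to yellow 60 [ 0.01  0.01 -0.01] xaxis [-5.e-04  1.e-04 -1.e+00] yawy -22.26
time: 14.4
tool_pos: [445.4, 63.4, 61.0]
tcp_rot: [1.983, 1.569, 0.024]
contact_force: [-1.0, -0.9, 6.8]
grip_width: 17.1
time: 14.9
tool_pos: [444.0, 63.4, 181.1]
tcp_rot: [-1.266, 1.569, 3.058]
contact_force: [0.1, -0.8, 0.4]
grip_width: 17.1
t 14.9 pos [444.   63.4 181.1] F [ 0.1 -0.8  0.4] grip 17.1 | lin cm to p2 170 [ 1.09 24.7  26.39] xaxis [-1.7e-03  1.0e-04 -1.0e+00] yawy -22.25
```

```bash

python3 -m crank '[{"linear":[0,1,1],"delta_rot":[0,0,0],"fingers":0},{"linear":[0,2,2],"delta_rot":[0,0,0],"fingers":0},{"linear":[0,2.5,2.5],"delta_rot":[0,0,0],"fingers":0},{"linear":[0,2.5,2.7],"delta_rot":[0,0,0],"fingers":0},{"linear":[0,2.5,2.7],"delta_rot":[0,0,0],"fingers":0}]' >/dev/null
python3 -m crank '[{"linear":[0,2.5,2.7],"delta_rot":[0,0,0],"fingers":0},{"linear":[0,2.5,2.7],"delta_rot":[0,0,0],"fingers":0},{"linear":[0,2.5,2.7],"delta_rot":[0,0,0],"fingers":0},{"linear":[0,2.5,2.7],"delta_rot":[0,0,0],"fingers":0},{"linear":[0,2.2,2.4],"delta_rot":[0,0,0],"fingers":0}]' >/dev/null
python3 -m crank '[{"linear":[0,1.5,1.5],"delta_rot":[0,0,0],"fingers":0},{"linear":[0,0.5,0.6],"delta_rot":[0,0,0],"fingers":0},{"linear":[1.5,0.3,0.2],"delta_rot":[0,0,0],"fingers":0},{"linear":[1.5,0,0],"delta_rot":[0,0,0],"fingers":0},{"linear":[1,0,0],"delta_rot":[0,0,0],"fingers":0}]'
python3 -m crank '[{"linear":[0,0,0],"delta_rot":[0,0,0],"fingers":0},{"linear":[0,0,0],"delta_rot":[0,0,0],"fingers":0},{"linear":[0,0,0],"delta_rot":[0,0,0],"fingers":0},{"linear":[0,0,0],"delta_rot":[0,0,0],"fingers":0},{"linear":[0,0,0],"delta_rot":[0,0,0],"fingers":0}]' >/dev/null
python3 - <<'E'
from h import *;from plant import capture
go("p2",86.5)
a=[]
for n in("top","scene"):
    c=capture(n);u,v=proj(c,(573,-274,100)).astype(int)
    a.append(cv2.resize(c["image"][v-30:v+30,u-33:u+33],None,fx=6,fy=6,interpolation=2))
cv2.imwrite("pics/g3.png",np.hstack(a))
E
```

```text
time: 16.4
tool_pos: [575.2, -274.1, 137.8]
tcp_rot: [-1.831, 1.567, 2.494]
contact_force: [-1.2, 0.0, -0.4]
grip_width: 17.0
t 16.9 pos [ 576.4 -275.7  140.9] F [-0.5  0.9 -0.4] grip 17.0 | lin cm to p2 86.5 [ 5.43 -0.4   0.01] xaxis [ 1.e-03 -5.e-04 -1.e+00] yawy -22.25
```

View pics/g3.png

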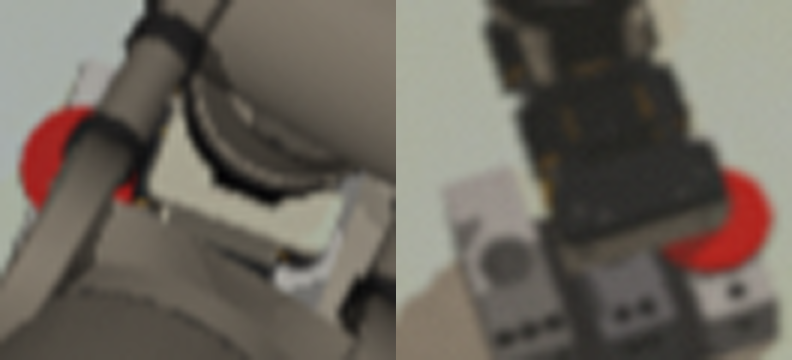

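The wrist hides the held yellow top, and red still sits flat at (745,220). I'll correct sideways and lower by feel.

```bash

python3 -m crank '[{"linear":[0.5,-0.42,0],"delta_rot":[0,0,0],"fingers":0},{"linear":[1,0,0],"delta_rot":[0,0,0],"fingers":0},{"linear":[0.9,0,0],"delta_rot":[0,0,0],"fingers":0},{"linear":[0,0,0],"delta_rot":[0,0,0],"fingers":0},{"linear":[0,0,0],"delta_rot":[0,0,0],"fingers":0}]'
python3 -c 'from h import *;go("p2",86.5)'
python3 -m crank '[{"linear":[0.3,0,0],"delta_rot":[0,0,0],"fingers":0},{"linear":[0.3,0,0],"delta_rot":[0,0,0],"fingers":0},{"linear":[0.2,0,0],"delta_rot":[0,0,0],"fingers":0},{"linear":[0,0,0],"delta_rot":[0,0,0],"fingers":0},{"linear":[0,0,0],"delta_rot":[0,0,0],"fingers":0}]'
python3 -c 'from h import *;go("p2",86.5)'
```

```text
time: 17.5
tool_pos: [572.1, -273.9, 115.5]
tcp_rot: [-1.834, 1.57, 2.49]
contact_force: [-0.0, 0.5, 0.8]
grip_width: 17.5
t 17.5 pos [ 572.1 -273.9  115.5] F [-0.   0.5  0.8] grip 17.5 | lin cm to p2 86.5 [2.9  0.07 0.02] xaxis [-9.e-04  7.e-04 -1.e+00] yawy -22.25
time: 18.0
tool_pos: [572.4, -274.0, 108.2]
tcp_rot: [2.744, 1.571, 0.785]
contact_force: [0.1, -0.1, -0.3]
grip_width: 17.4
t 18.0 pos [ 572.4 -274.   108.2] F [ 0.1 -0.1 -0.3] grip 17.4 | lin cm to p2 86.5 [2.17 0.04 0.01] xaxis [ 1.e-04  1.e-04 -1.e+00] yawy -22.25
```

Foot about 4 mm into the pocket with no force. Continuing.

```bash

python3 -m crank '[{"linear":[0.4,0,0],"delta_rot":[0,0,0],"fingers":0},{"linear":[0.5,0,0],"delta_rot":[0,0,0],"fingers":0},{"linear":[0.5,0,0],"delta_rot":[0,0,0],"fingers":0},{"linear":[0.3,0,0],"delta_rot":[0,0,0],"fingers":0},{"linear":[0,0,0],"delta_rot":[0,0,0],"fingers":0}]'
python3 -m crank '[{"linear":[0.1,0,0],"delta_rot":[0,0,0],"fingers":0},{"linear":[0.1,0,0],"delta_rot":[0,0,0],"fingers":0},{"linear":[0.1,0,0],"delta_rot":[0,0,0],"fingers":0},{"linear":[0,0,0],"delta_rot":[0,0,0],"fingers":0},{"linear":[0,0,0],"delta_rot":[0,0,0],"fingers":0}]'
```

```text
time: 18.5
tool_pos: [572.0, -273.8, 90.4]
tcp_rot: [-1.798, 1.569, 2.526]
contact_force: [0.6, -0.5, 0.3]
grip_width: 17.3
time: 19.0
tool_pos: [572.3, -274.0, 88.3]
tcp_rot: [2.206, 1.571, 0.247]
contact_force: [0.2, -0.4, -0.1]
grip_width: 17.2
```

```bash

python3 -m crank '[{"linear":[0.05,0,0],"delta_rot":[0,0,0],"fingers":0},{"linear":[0.05,0,0],"delta_rot":[0,0,0],"fingers":0},{"linear":[0.05,0,0],"delta_rot":[0,0,0],"fingers":0},{"linear":[0,0,0],"delta_rot":[0,0,0],"fingers":0},{"linear":[0,0,0],"delta_rot":[0,0,0],"fingers":0}]'
python3 -m crank '[{"linear":[0.03,0,0],"delta_rot":[0,0,0],"fingers":0},{"linear":[0.03,0,0],"delta_rot":[0,0,0],"fingers":0},{"linear":[0,0,0],"delta_rot":[0,0,0],"fingers":0},{"linear":[0,0,0],"delta_rot":[0,0,0],"fingers":0},{"linear":[0,0,0],"delta_rot":[0,0,0],"fingers":0}]'
```

```text
time: 19.5
tool_pos: [572.3, -274.0, 87.1]
tcp_rot: [1.708, 1.571, -0.251]
contact_force: [-2.1, 1.0, 3.9]
grip_width: 17.4
time: 20.0
tool_pos: [572.3, -274.0, 87.0]
tcp_rot: [1.432, 1.57, -0.528]
contact_force: [-2.3, 1.7, 7.3]
grip_width: 17.1
```

Seated: 87.0 against an expected 86–87, and the force is rising. I'll release and head for blue.

```bash

python3 -m crank '[{"linear":[0,0,0],"delta_rot":[0,0,0],"fingers":0.3},{"linear":[0,0,0],"delta_rot":[0,0,0],"fingers":0.4},{"linear":[0,0,0],"delta_rot":[0,0,0],"fingers":0.4},{"linear":[0,0,0],"delta_rot":[0,0,0],"fingers":0.4},{"linear":[0,0,0],"delta_rot":[0,0,0],"fingers":0.4}]'
python3 -m crank '[{"linear":[-0.5,0,0],"delta_rot":[0,0,0],"fingers":0.4},{"linear":[-2,0,0],"delta_rot":[0,0,0],"fingers":0.4},{"linear":[-3.5,0,0],"delta_rot":[0,0,0],"fingers":0.4},{"linear":[-2.5,0,0],"delta_rot":[0,0,0],"fingers":0.4},{"linear":[-0.5,0,0],"delta_rot":[0,0,0],"fingers":0.5}]'
python3 -c 'from h import *;go("blue",120)'
```

```text
time: 20.5
tool_pos: [572.3, -274.0, 85.8]
tcp_rot: [-2.127, 1.571, 2.197]
contact_force: [0.6, -0.5, 0.3]
grip_width: 36.6
time: 21.0
tool_pos: [573.8, -274.8, 180.1]
tcp_rot: [1.413, 1.564, -0.546]
contact_force: [0.3, 0.1, -0.4]
grip_width: 41.0
t 21.0 pos [ 573.8 -274.8  180.1] F [ 0.3  0.1 -0.4] grip 41.0 | lin cm to blue 120 [  5.78 -28.31 -41.32] xaxis [ 0.0058 -0.0035 -1.    ] yawy -22.25
```

```bash

python3 -m crank '[{"linear":[0,-1.88,-2.75],"delta_rot":[0,0,0],"fingers":0.7},{"linear":[0,-1.88,-2.75],"delta_rot":[0,0,0],"fingers":0.7},{"linear":[0,-1.88,-2.75],"delta_rot":[0,0,0],"fingers":0.7},{"linear":[0,-1.88,-2.75],"delta_rot":[0,0,0],"fingers":0.7},{"linear":[0,-1.88,-2.75],"delta_rot":[0,0,0],"fingers":0.7}]' >/dev/null
python3 -m crank '[{"linear":[0,-1.88,-2.75],"delta_rot":[0,0,0],"fingers":0.7},{"linear":[0,-1.88,-2.75],"delta_rot":[0,0,0],"fingers":0.7},{"linear":[0,-1.88,-2.75],"delta_rot":[0,0,0],"fingers":0.7},{"linear":[0,-1.88,-2.75],"delta_rot":[0,0,0],"fingers":0.7},{"linear":[0,-1.88,-2.75],"delta_rot":[0,0,0],"fingers":0.7}]' >/dev/null
python3 -m crank '[{"linear":[0,-1.88,-2.75],"delta_rot":[0,0,0],"fingers":0.7},{"linear":[0,-1.88,-2.75],"delta_rot":[0,0,0],"fingers":0.7},{"linear":[0,-1.88,-2.75],"delta_rot":[0,0,0],"fingers":0.7},{"linear":[0,-1.88,-2.75],"delta_rot":[0,0,0],"fingers":0.7},{"linear":[0,-1.88,-2.75],"delta_rot":[0,0,0],"fingers":0.7}]' >/dev/null
python3 -m crank '[{"linear":[2,0,0],"delta_rot":[0,0,0],"fingers":0.7},{"linear":[3,0,0],"delta_rot":[0,0,0],"fingers":0.7},{"linear":[2,0,0],"delta_rot":[0,0,0],"fingers":0.7},{"linear":[0,0,0],"delta_rot":[0,0,0],"fingers":0.7},{"linear":[0,0,0],"delta_rot":[0,0,0],"fingers":0.7}]' >/dev/null
python3 - <<'E'
from h import *;from plant import capture
go("blue",60)
a=[]
for n in("top","scene"):
    c=capture(n);u,v=proj(c,(573,-274,60)).astype(int)
    for k,z in(("red",45),("yellow",57)):
      print(n,k,[(p,s,ray(c,*p,z).round(1)) for p,s in blobs(c["image"],k) if abs(p[0]-u)<40 and abs(p[1]-v)<40])
    a.append(cv2.resize(c["image"][v-30:v+30,u-33:u+33],None,fx=6,fy=6,interpolation=2))
cv2.imwrite("pics/g4.png",np.hstack(a))
E
```

```text
t 23.0 pos [467.4 214.5 106. ] F [ 0.8 -0.1  0.6] grip 64.2 | lin cm to blue 60 [ 4.6   0.1  -0.05] xaxis [-9.e-04 -2.e-04 -1.e+00] yawy -22.26
top red [((np.float64(380.8), np.float64(184.7)), np.int32(291), array([ 591.6, -226.8,   45. ]))]
top yellow [((np.float64(398.3), np.float64(190.6)), np.int32(344), array([ 571.7, -273.3,   57. ]))]
scene red [((np.float64(289.1), np.float64(236.2)), np.int32(230), array([ 595.8, -228.1,   45. ]))]
scene yellow [((np.float64(272.2), np.float64(239.0)), np.int32(287), array([ 575.5, -274.9,   57. ]))]
```

View pics/g4.png

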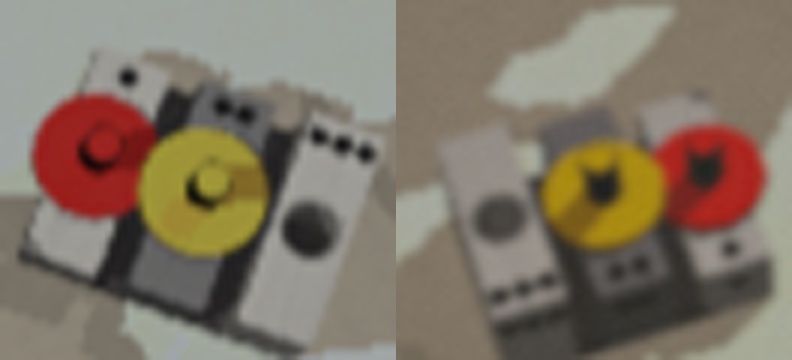

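The yellow cap lies flat on step two at (204,190) and (603,195), overlapping red. Now I'll grasp blue.

```bash

python3 -m crank '[{"linear":[1.2,0.1,-0.05],"delta_rot":[0,0,0],"fingers":0.6},{"linear":[1.2,0,0],"delta_rot":[0,0,0],"fingers":0.5},{"linear":[1.2,0,0],"delta_rot":[0,0,0],"fingers":0.4},{"linear":[0.95,0,0],"delta_rot":[0,0,0],"fingers":0.4},{"linear":[0,0,0],"delta_rot":[0,0,0],"fingers":0.4}]' >/dev/null
python3 -c 'from h import *;go("blue",60)'
python3 -m crank '[{"linear":[0,0,0],"delta_rot":[0,0,0],"fingers":0},{"linear":[0,0,0],"delta_rot":[0,0,0],"fingers":0},{"linear":[0,0,0],"delta_rot":[0,0,0],"fingers":0},{"linear":[0,0,0],"delta_rot":[0,0,0],"fingers":0},{"linear":[0,0,0],"delta_rot":[0,0,0],"fingers":0}]' >/dev/null
python3 -m crank '[{"linear":[0,0,0],"delta_rot":[0,0,0],"fingers":0},{"linear":[0,0,0],"delta_rot":[0,0,0],"fingers":0},{"linear":[0,0,0],"delta_rot":[0,0,0],"fingers":0},{"linear":[0,0,0],"delta_rot":[0,0,0],"fingers":0},{"linear":[0,0,0],"delta_rot":[0,0,0],"fingers":0}]'
python3 -m crank '[{"linear":[-0.5,0,0],"delta_rot":[0,0,0],"fingers":0},{"linear":[-2,0,0],"delta_rot":[0,0,0],"fingers":0},{"linear":[-3.5,0,0],"delta_rot":[0,0,0],"fingers":0},{"linear":[-3.5,0,0],"delta_rot":[0,0,0],"fingers":0},{"linear":[-4,0,0],"delta_rot":[0,0,0],"fingers":0}]'
python3 -c 'from h import *;go("p3",170)'
```

```text
t 23.6 pos [467.6 214.3  58.8] F [-0.3  0.3 -0.7] grip 37.3 | lin cm to blue 60 [-0.12  0.07 -0.06] xaxis [-3.3e-03 -9.0e-04 -1.0e+00] yawy -22.26
time: 24.6
tool_pos: [469.0, 214.8, 61.1]
tcp_rot: [2.341, 1.57, 0.381]
contact_force: [-0.4, -0.6, 4.0]
grip_width: 16.9
time: 25.1
tool_pos: [467.7, 214.4, 196.2]
tcp_rot: [-0.935, 1.568, -2.894]
contact_force: [1.1, -0.4, -0.4]
grip_width: 17.0
t 25.1 pos [467.7 214.4 196.2] F [ 1.1 -0.4 -0.4] grip 17.0 | lin cm to p3 170 [ 2.64 28.23 46.35] xaxis [-2.5e-03 -6.0e-04 -1.0e+00] yawy -22.25
```

```bash

python3 -m crank '[{"linear":[0,1,1.6],"delta_rot":[0,0,0],"fingers":0},{"linear":[0,1.8,3],"delta_rot":[0,0,0],"fingers":0},{"linear":[0,2,3.3],"delta_rot":[0,0,0],"fingers":0},{"linear":[0,2,3.3],"delta_rot":[0,0,0],"fingers":0},{"linear":[0,2,3.3],"delta_rot":[0,0,0],"fingers":0}]' >/dev/null
python3 -m crank '[{"linear":[0,2,3.3],"delta_rot":[0,0,0],"fingers":0},{"linear":[0,2,3.3],"delta_rot":[0,0,0],"fingers":0},{"linear":[0,2,3.3],"delta_rot":[0,0,0],"fingers":0},{"linear":[0,2,3.3],"delta_rot":[0,0,0],"fingers":0},{"linear":[0,2,3.3],"delta_rot":[0,0,0],"fingers":0}]' >/dev/null
python3 -m crank '[{"linear":[0,2,3.3],"delta_rot":[0,0,0],"fingers":0},{"linear":[0,2,3.3],"delta_rot":[0,0,0],"fingers":0},{"linear":[0,2,3.3],"delta_rot":[0,0,0],"fingers":0},{"linear":[0,2,3.3],"delta_rot":[0,0,0],"fingers":0},{"linear":[0,1.2,2],"delta_rot":[0,0,0],"fingers":0}]' >/dev/null
python3 -m crank '[{"linear":[1.5,0,0],"delta_rot":[0,0,0],"fingers":0},{"linear":[2,0,0],"delta_rot":[0,0,0],"fingers":0},{"linear":[1,0,0],"delta_rot":[0,0,0],"fingers":0},{"linear":[0,0,0],"delta_rot":[0,0,0],"fingers":0},{"linear":[0,0,0],"delta_rot":[0,0,0],"fingers":0}]' 
python3 -c 'from h import *;go("p3",99)'
```

```text
time: 27.1
tool_pos: [553.0, -318.9, 151.0]
tcp_rot: [2.046, 1.571, 0.088]
contact_force: [-0.2, 1.3, 0.3]
grip_width: 17.3
t 27.1 pos [ 553.  -318.9  151. ] F [-0.2  1.3  0.3] grip 17.3 | lin cm to p3 99 [5.2  0.13 0.23] xaxis [ 2.e-04  0.e+00 -1.e+00] yawy -22.24
```

```bash

python3 -m crank '[{"linear":[0.5,0.08,0.22],"delta_rot":[0,0,0],"fingers":0},{"linear":[1,0,0],"delta_rot":[0,0,0],"fingers":0},{"linear":[0.7,0,0],"delta_rot":[0,0,0],"fingers":0},{"linear":[0,0,0],"delta_rot":[0,0,0],"fingers":0},{"linear":[0,0,0],"delta_rot":[0,0,0],"fingers":0}]'
python3 -m crank '[{"linear":[0.3,0,0],"delta_rot":[0,0,0],"fingers":0},{"linear":[0.3,0,0],"delta_rot":[0,0,0],"fingers":0},{"linear":[0.2,0,0],"delta_rot":[0,0,0],"fingers":0},{"linear":[0,0,0],"delta_rot":[0,0,0],"fingers":0},{"linear":[0,0,0],"delta_rot":[0,0,0],"fingers":0}]'
python3 -c 'from h import *;go("p3",99)'
```

```text
time: 27.6
tool_pos: [552.7, -321.2, 128.3]
tcp_rot: [-2.001, 1.57, 2.323]
contact_force: [0.4, -0.5, -0.7]
grip_width: 16.8
time: 28.1
tool_pos: [552.8, -321.3, 120.6]
tcp_rot: [-3.088, 1.571, 1.236]
contact_force: [-0.1, -0.6, -1.2]
grip_width: 17.3
t 28.1 pos [ 552.8 -321.3  120.6] F [-0.1 -0.6 -1.2] grip 17.3 | lin cm to p3 99 [ 2.16  0.07 -0.01] xaxis [ 0.e+00  1.e-04 -1.e+00] yawy -22.26
```

```bash

python3 -m crank '[{"linear":[0.4,0,0],"delta_rot":[0,0,0],"fingers":0},{"linear":[0.5,0,0],"delta_rot":[0,0,0],"fingers":0},{"linear":[0.5,0,0],"delta_rot":[0,0,0],"fingers":0},{"linear":[0.3,0,0],"delta_rot":[0,0,0],"fingers":0},{"linear":[0,0,0],"delta_rot":[0,0,0],"fingers":0}]'
python3 -m crank '[{"linear":[0.1,0,0],"delta_rot":[0,0,0],"fingers":0},{"linear":[0.1,0,0],"delta_rot":[0,0,0],"fingers":0},{"linear":[0.1,0,0],"delta_rot":[0,0,0],"fingers":0},{"linear":[0,0,0],"delta_rot":[0,0,0],"fingers":0},{"linear":[0,0,0],"delta_rot":[0,0,0],"fingers":0}]'
python3 -m crank '[{"linear":[0.05,0,0],"delta_rot":[0,0,0],"fingers":0},{"linear":[0.05,0,0],"delta_rot":[0,0,0],"fingers":0},{"linear":[0.05,0,0],"delta_rot":[0,0,0],"fingers":0},{"linear":[0,0,0],"delta_rot":[0,0,0],"fingers":0},{"linear":[0,0,0],"delta_rot":[0,0,0],"fingers":0}]'
```

```text
time: 28.6
tool_pos: [552.4, -321.1, 102.7]
tcp_rot: [-1.88, 1.569, 2.444]
contact_force: [0.5, 0.8, -0.6]
grip_width: 17.4
time: 29.1
tool_pos: [552.8, -321.3, 100.7]
tcp_rot: [1.896, 1.571, -0.063]
contact_force: [-0.8, -0.9, -0.4]
grip_width: 17.4
time: 29.6
tool_pos: [552.8, -321.3, 99.2]
tcp_rot: [2.21, 1.571, 0.251]
contact_force: [-0.7, -0.5, 0.8]
grip_width: 17.5
```

Expected contact is near 98.5–99.

```bash

python3 -m crank '[{"linear":[0.05,0,0],"delta_rot":[0,0,0],"fingers":0},{"linear":[0.05,0,0],"delta_rot":[0,0,0],"fingers":0},{"linear":[0,0,0],"delta_rot":[0,0,0],"fingers":0},{"linear":[0,0,0],"delta_rot":[0,0,0],"fingers":0},{"linear":[0,0,0],"delta_rot":[0,0,0],"fingers":0}]'
```

```text
time: 30.1
tool_pos: [552.7, -321.3, 99.1]
tcp_rot: [1.3, 1.57, -0.659]
contact_force: [-2.0, 1.4, 7.6]
grip_width: 17.3
```

Seated. Releasing and withdrawing.

```bash

python3 -m crank '[{"linear":[0,0,0],"delta_rot":[0,0,0],"fingers":0.3},{"linear":[0,0,0],"delta_rot":[0,0,0],"fingers":0.4},{"linear":[0,0,0],"delta_rot":[0,0,0],"fingers":0.4},{"linear":[0,0,0],"delta_rot":[0,0,0],"fingers":0.4},{"linear":[0,0,0],"delta_rot":[0,0,0],"fingers":0.4}]'
python3 -m crank '[{"linear":[-0.5,0,0],"delta_rot":[0,0,0],"fingers":0.4},{"linear":[-2,0,0],"delta_rot":[0,0,0],"fingers":0.4},{"linear":[-3,0,0],"delta_rot":[0,0,0],"fingers":0.4},{"linear":[-3,0,0],"delta_rot":[0,0,0],"fingers":0.4},{"linear":[-1.5,0,0],"delta_rot":[0,0,0],"fingers":0.4}]' >/dev/null
python3 -m crank '[{"linear":[0,-1,-2],"delta_rot":[0,0,0],"fingers":0.4},{"linear":[0,-2,-4],"delta_rot":[0,0,0],"fingers":0.4},{"linear":[0,-2,-4],"delta_rot":[0,0,0],"fingers":0.4},{"linear":[0,-2,-4],"delta_rot":[0,0,0],"fingers":0.4},{"linear":[0,-2,-4],"delta_rot":[0,0,0],"fingers":0.4}]' >/dev/null
python3 -m crank '[{"linear":[0,-2,-4],"delta_rot":[0,0,0],"fingers":0.4},{"linear":[0,-2,-4],"delta_rot":[0,0,0],"fingers":0.4},{"linear":[0,-1,-2],"delta_rot":[0,0,0],"fingers":0.4},{"linear":[0,0,0],"delta_rot":[0,0,0],"fingers":0.4},{"linear":[0,0,0],"delta_rot":[0,0,0],"fingers":0.4}]'
python3 - <<'E'
from h import *;from plant import capture
a=[]
for n in("top","scene"):
    c=capture(n);u,v=proj(c,(573,-274,60)).astype(int)
    for k,z in(("red",45),("yellow",57),("blue",69)):
      print(n,k,[(p,s,ray(c,*p,z).round(1)) for p,s in blobs(c["image"],k) if abs(p[0]-u)<40 and abs(p[1]-v)<40])
    a.append(cv2.resize(c["image"][v-30:v+30,u-33:u+33],None,fx=6,fy=6,interpolation=2))
cv2.imwrite("pics/g5.png",np.hstack(a))
E
```

```text
time: 30.6
tool_pos: [552.7, -321.3, 97.9]
tcp_rot: [-2.2, 1.571, 2.124]
contact_force: [-0.3, -0.7, 0.6]
grip_width: 36.7
time: 32.1
tool_pos: [529.4, -9.2, 198.6]
tcp_rot: [1.43, 1.57, -0.528]
contact_force: [0.6, -1.0, 0.3]
grip_width: 36.8
top red [((np.float64(380.9), np.float64(184.8)), np.int32(300), array([ 591.4, -227. ,   45. ]))]
top yellow [((np.float64(398.3), np.float64(190.4)), np.int32(309), array([ 572.3, -273.3,   57. ]))]
top blue [((np.float64(416.3), np.float64(196.5)), np.int32(310), array([ 552.1, -320.1,   69. ]))]
scene red [((np.float64(289.3), np.float64(236.5)), np.int32(210), array([ 597. , -228.4,   45. ]))]
scene yellow [((np.float64(272.2), np.float64(238.9)), np.int32(235), array([ 575.3, -274.7,   57. ]))]
scene blue [((np.float64(254.5), np.float64(242.3)), np.int32(114), array([ 555.8, -323.1,   69. ]))]
```

View pics/g5.png

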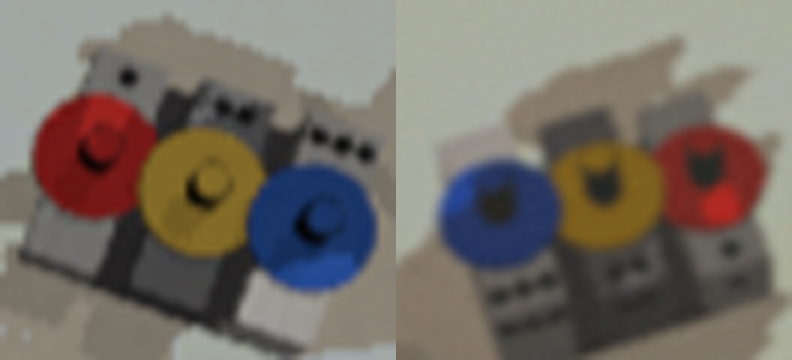

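All three caps lie flat, red at (95,155), yellow at (204,190) and blue at (312,228), each overlapping the one before. The arm is clear.

```bash
python3 -c 'from plant import workorder;print(workorder.close_job())'
```

```text
the job is handed in; nothing more can be done
None
```

Red, yellow and blue are racked in pockets one, two and three, in that order. I lowered each by feel until its cap touched the step (about 6–8 N), then let go. The job was handed in at about 32 s of the 67 s allowed; no verdict was reported.

**Seating:** The last pictures show all three caps flat and overlapping in order. Averaged over the two cameras, the cap positions agree with my pocket estimates to about 2.5 mm (red worst). The arm was clear of the rack, with near-zero contact force.

**Disagreements:** The two cameras differed by about 2–6 mm on the same points, mostly in x, so I used their averages. While each top was held, a force of about 2–3 N pushed sideways at the moment of seating. It was gone after release.

**Not checked:** The gripper hid each top during lowering, so I couldn't see the insertions. I did not re-measure the spare or the other bench items at the end; no unexpected forces appeared near them.

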